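# Make up the table caddy and the cook's caddy for a paella lunch

### The arm

A 6-joint arm with a two-finger parallel gripper is mounted at the origin on the work surface. World frame = base frame: x ahead of the robot, y to its left, z up, the work surface at z = 0. Lengths are in m, angles in rad, forces in N, time in s.
With the tool pointing down it reaches from about 0.35 to 0.775 m from the base axis. Payload 7.3 kg.
Tool frame: the origin (TCP) lies at the centre of the arm's flange, where the gripper is bolted on; the fingertips stand 178 mm ahead of it and the grasp point (between the pads) lies 159 mm ahead of it; z points along the fingers, y is the line along which they close (so a half turn about z gives the same grasp; the last joint's range is limited). The gripper opens to 92 mm and grips with 3 to 60 N. Pads are 19 mm wide; open, the fingers measure 130 mm over their backs; the gripper's body (75 mm by 190 mm) begins 47 mm behind the grasp point.
Start: joints at [-1.436, 0.342, 1.524, -0, 1.275, -0.146], TCP at [0.146, -0.504, 0.405] pointing down, gripper open.
Joint ranges: [-2.53, 2.53], [-0.77, 2.02], [0.04, 2.7], [-1, 4.14], [0.28, 2.66], [-3.11, 3.11]. Speed limits (rad/s): [2.57, 2.57, 3.14, 3.14, 3.14, 3.14].

### API

Orientations are given as [roll, pitch, yaw] about the fixed x, y, z axes, in that order (R = Rz(yaw) Ry(pitch) Rx(roll)).
In Python, from cell import robot gives the robot as it stands.
- The arm moves only by the shell command python3 -m pendant 'ROWS' [OPENING] [FORCE]. ROWS is a JSON list of rows, 1 to 8 of them, each of 6 numbers: dx, dy, dz in m, then a rotation vector rx, ry, rz in rad; each row shifts and turns the commanded pose from where the row before left it, along the tool's axes as they then stand; what a row does not reach is not made up. A row lasts 1/12 s, in which the tool goes at most 0.0417 m and 0.125 rad, less where a joint would pass 70% of its speed; a pose out of reach is approached as far as the arm can. OPENING is the finger opening in m, set as the command begins (- or left out keeps the last). The fingers move at their own pace and stop on an object; FORCE is the grip in N (left out, the last holds). Time passes only in rows, so rows that do not move let the fingers close. It prints the time, the measured TCP pose, the force, the opening and the grip force at its end.
- robot.observe(): the state, without advancing time (a new reading comes with each control period).
- robot.read_camera(name): name is "scene" or "top" or "wrist"; returns a dict with "image" (420x560x3 uint8, red, green, blue), "fx", "fy", "cx", "cy" (pixels), "k1" (the pictures are not rectified: a ray, as slopes to the right and down, at radius r is drawn at 1 + k1 r^2 times it, then the intrinsics apply), "pose" (4x4, takes a point from camera to world coordinates). Camera axes: x right, y down, z forward; pixel columns grow to the right and rows downward; lengths in m; the calibration is good to about 2 mm. A picture is of the moment at which its call begins. There is no depth.
- robot.hand_in(): hands the job in; it is judged then, once.
The state is a dict: "time": time; "qpos": joint angles; "qvel": joint speeds; "joint_efforts": joint torques, N m; "tool_pos": TCP position; "tool_rot": TCP orientation; "contact_force": force on the tool from outside, world axes, zero at the start; "torque": the same for the moment, N m; "opening": finger opening in m; "grip_force": force on a finger pad.
Only numpy, scipy, OpenCV 4.12 (cv2) and the standard library are available. Lean on these libraries where they do the work, as an engineer would, in place of code of your own. Each camera call takes 0.05 s, during which the arm holds its last target. There are 200 camera calls.

### The job

Make up the two caddies for the paella lunch: in the long one with three compartments stand the wooden pepper mill in the middle, with the glass shaker and the smaller of the two tins in the compartments on either side of it (either way round); in the short one with two compartments stand the taller tin and the plastic beaker, one in each (either way round). Everything stands upright on the caddy's floor, mouth or lid up, set down gently rather than dropped. Leave the white bowl where it is.

Things in the scene. Friction and masses are not known exactly. Their poses are not given: they have to be found in the camera images.
- long_caddy: Pale wooden open caddy, 246 x 86 mm, 30 mm high, fixed to the table: two dividers, three compartments in a row, centres at x = -80, 0, +80 mm, y = 0, each 74 x 74 mm inside. Walls and dividers 6 mm thick, all 30 mm high; the floor's upper face is 6 mm above the table. Origin: centre of the underside; x along its length, y across it, z up.
- short_caddy: Pale wooden open caddy, 166 x 86 mm, 30 mm high, fixed to the table: one divider, two compartments, centres at x = -40, +40 mm, y = 0, each 74 x 74 mm inside. Walls and dividers 6 mm thick, all 30 mm high; the floor's upper face is 6 mm above the table. Origin: centre of the underside; x along its length, y across it, z up.
- pepper_mill: Turned dark wooden pepper mill with a small steel button on top, standing upright, round, 115 mm high; foot 48 mm in diameter, waist 32 mm at 45 mm height, cylindrical head 44 mm in diameter from 74 to 104 mm height (grip it there). 0.10 to 0.20 kg. Origin: centre of the underside; z up.
- shaker: Small glass shaker with white filling and a steel cap, standing upright, a cylinder 44 mm in diameter and 85 mm high (the cap is the top 23 mm, the same diameter). 0.10 to 0.21 kg. Origin: centre of the underside; z up.
- small_tin: The smaller of two plain metal tins, rectangular, standing upright: 56 mm (its x) by 38 mm (its y) and 75 mm high, the lid on top. 0.08 to 0.16 kg. Origin: centre of the underside; z up.
- tall_tin: The taller of two plain metal tins, square, standing upright: 46 mm (x) by 46 mm (y) and 110 mm high, the lid on top. 0.11 to 0.23 kg. Origin: centre of the underside; z up.
- beaker: Pale lilac plastic measuring beaker, open at the top, standing upright: a straight round cup 54 mm in outer diameter and 90 mm high, wall 3 mm. 0.04 to 0.09 kg. Origin: centre of the underside; z up.
- bowl: Small white ceramic bowl, 76 mm in diameter at the rim and 42 mm high, among the stock; not part of either kit, leave it. Origin: centre of the underside.
Not all that is in view belongs to the job. Leave any turquoise look-alike of the shaker alone.

How it is judged:
By the outcome, as a careful person would: the job done as asked, in the order asked, and still so for the second after the job is handed in, with the robot touching nothing.
It also fails if it takes over 144 s, if anything falls off the work surface, if the arm or the gripper's body presses on something with over 40 N, if the wrist force passes 120 N, or if a joint passes its speed limit or range.

## Working session

There is one attempt and no reset: what is moved stays moved. The work goes in short steps, Python scripts to look and compute and a shell command to move; the robot and the scene stay as the last step left them, time stands still between calls to the robot, and variables do not carry over. Pictures are saved under pics/ and viewed, at most 14 in all, crops included, and the job is handed in when it is done.

```bash
mkdir -p pics; python3 - <<'E'
from cell import robot
import cv2,numpy as np
for n in ["scene","top"]:
    c=robot.read_camera(n); cv2.imwrite(f"pics/{n}0.png",cv2.resize(c["image"][:,:,::-1],(784,588)))
    print(n,c["fx"],c["fy"],c["cx"],c["cy"],c["k1"],np.round(c["pose"],3).tolist())
o=robot.observe();print(o)
E
```

```text
scene 516.2673981050922 516.2673981050922 284.4480347383992 213.1554370737087 -0.07956620967178847 [[0.393, 0.752, -0.53, 1.129], [0.92, -0.329, 0.215, -0.221], [-0.012, -0.572, -0.82, 0.952], [0.0, 0.0, 0.0, 1.0]]
top 496.4551910139597 496.4551910139597 283.0788172335705 208.14775544841146 -0.0654836905526826 [[-0.003, -0.994, 0.106, 0.412], [-1.0, 0.005, 0.02, -0.017], [-0.021, -0.105, -0.994, 1.181], [0.0, 0.0, 0.0, 1.0]]
{'time': 0.1, 'qpos': array([-1.43600772e+00,  3.42625256e-01,  1.52490535e+00, -1.04656662e-05,
        1.27539268e+00, -1.46015332e-01]), 'qvel': array([-0.00135037, -0.00202701, -0.00270316, -0.00017688, -0.00064301,
       -0.00099697]), 'joint_efforts': array([ 1.77812974e-03, -4.32003558e+01, -2.44694853e+01,  7.19103031e-02,
        5.26375172e-02, -4.35712275e-05]), 'tool_pos': array([ 0.14548835, -0.50431402,  0.40413436]), 'tool_rot': array([-3.14027473e+00, -1.83700776e-04,  2.80806870e-01]), 'contact_force': array([-0.09978025, -0.54630266,  0.34370068]), 'torque': array([ 0.00934102,  0.04045413, -0.02212333]), 'grip_force': 0.0, 'opening': 0.09157303166985999}
```

View pics/scene0.png

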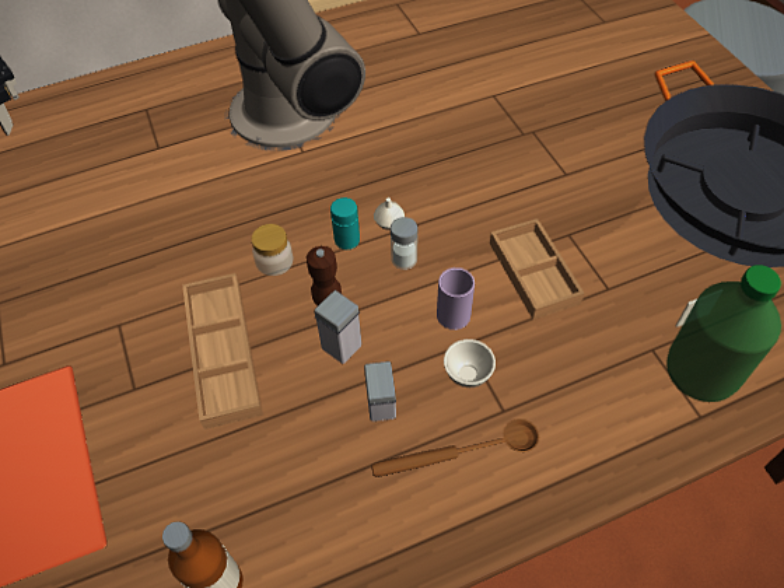

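View pics/top0.png

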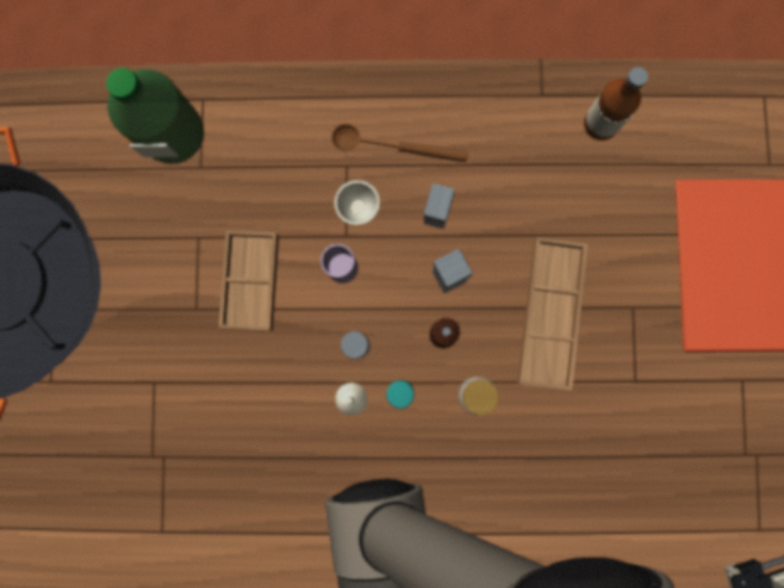

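The scene picture shows the mill at (322,275), tall tin (338,327), small tin (380,390), shaker (404,243), beaker (455,298) and bowl (470,362). The long caddy is at (221,348) and the short one at (536,267).

Look-alikes, in top picture pixels:
- **Shaker:** steel cap (354,345), turquoise decoy (400,394), gold-lid jar (479,396), white bell (351,399). I choose (354,345).
- **Tins:** (438,205) and (452,270). The second shows taller in the scene picture, and the first is rectangular and smaller.
- **Beaker:** lilac (340,263), against the bowl (357,203).
- **Mill:** (445,332), against the brown bottle (615,105).

I'll check these choices in a close crop.

```bash
cat > h.py <<'E'
import numpy as np,cv2
from cell import robot
def pix2w(c,uv,z):
    K=np.array([[c["fx"],0,c["cx"]],[0,c["fy"],c["cy"]],[0,0,1]])
    uv=np.atleast_2d(np.array(uv,float)); d=(uv-[c["cx"],c["cy"]])/[c["fx"],c["fy"]]
    p=d.copy()
    for _ in range(20): p=d/(1+c["k1"]*(p**2).sum(1,keepdims=True))
    r=np.c_[p,np.ones(len(p))]@c["pose"][:3,:3].T; t=c["pose"][:3,3]
    return t+r*((z-t[2])/r[:,2])[:,None]
def w2pix(c,P):
    P=np.atleast_2d(P); q=(P-c["pose"][:3,3])@c["pose"][:3,:3]; s=q[:,:2]/q[:,2:]
    s=s*(1+c["k1"]*(s**2).sum(1,keepdims=True)); return s*[c["fx"],c["fy"]]+[c["cx"],c["cy"]]
E
python3 - <<'E'
from h import *
c=robot.read_camera("top"); im=c["image"][:,:,::-1]
np.save("top.npy",im)
cv2.imwrite("pics/topc.png",cv2.resize(im[120:310,150:425],None,fx=2.9,fy=2.9,interpolation=cv2.INTER_CUBIC))
c=robot.read_camera("scene"); im=c["image"][:,:,::-1]
cv2.imwrite("pics/scenec.png",cv2.resize(im[130:310,125:420],None,fx=2.7,fy=2.7,interpolation=cv2.INTER_CUBIC))
E
```

```text
(no output)
```

View pics/topc.png

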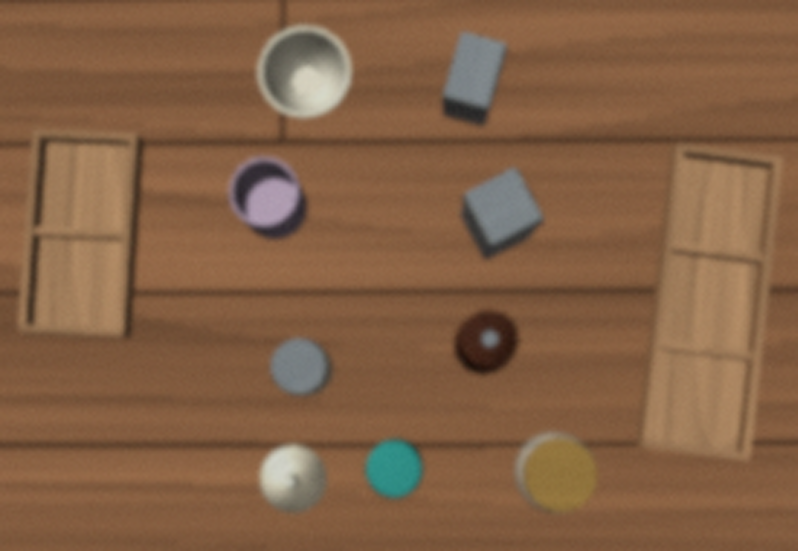

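View pics/scenec.png

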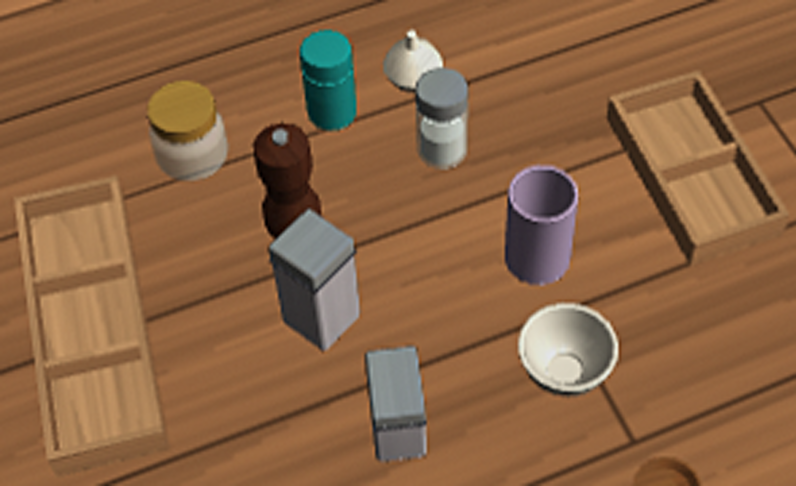

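Both crops confirm the choices. The shaker is glass with a steel cap (top crop 299,366), and the turquoise decoy is at (394,468). The smaller rectangular tin is at (475,70), the tall square tin at (502,207), the mill at (490,338) and the beaker at (265,194). Next I compute positions from both cameras.

```bash
python3 - <<'E'
from h import *
T=robot.read_camera("top");S=robot.read_camera("scene")
ft=lambda L:(np.array(L,float)+.5)/2.9-.5+[150,120]
fs=lambda L:(np.array(L,float)+.5)/2.7-.5+[125,130]
D={"small":(.075,[(463,33),(506,42),(489,108),(444,98)],[(366,352),(417,347),(426,420),(376,428)]),
"tall":(.11,[(516,169),(542,214),(489,245),(464,205)],[(311,211),(355,245),(318,290),(272,252)]),
"shaker":(.085,[(299,366)],[(442,84)]),"mill":(.115,[(490,338)],[(280,136)]),"beaker":(.09,[(265,194)],[(543,193)]),
"bowl":(.042,[(304,72)],[(568,345)]),"turq":(.085,[(394,468)],[(327,47)]),
"long":(.03,[(679,146),(779,159),(749,459),(642,446)],[(15,198),(117,178),(162,432),(48,460)]),
"short":(.03,[(35,131),(140,137),(127,336),(20,328)],[(609,102),(700,75),(784,215),(690,249)])}
for k,(z,a,b) in D.items():
    for n,c,L in(("T",T,ft(a)),("S",S,fs(b))):
        p=pix2w(c,L,z)[:,:2]; s=""
        if len(p)==4:
            e=np.roll(p,-1,0)-p; s=(np.round(np.linalg.norm(e,axis=1),3),"edge ang deg",np.round(np.degrees(np.arctan2(e[:,1],e[:,0]))%90,1))
        print(k,n,np.round(p.mean(0),4),s)
E
```

```text
small T [ 0.6758 -0.0646] (array([0.034, 0.054, 0.036, 0.054]), 'edge ang deg', array([77.5, 75.2, 76.9, 73.6]))
small S [ 0.6814 -0.0684] (array([0.037, 0.059, 0.035, 0.062]), 'edge ang deg', array([72.9, 73.3, 76.7, 74.9]))
tall T [ 0.5617 -0.0825] (array([0.039, 0.046, 0.035, 0.048]), 'edge ang deg', array([29.1, 30.1, 31.3, 34.6]))
tall S [ 0.5711 -0.0866] (array([0.046, 0.046, 0.048, 0.045]), 'edge ang deg', array([24.5, 33.7, 23.7, 30.6]))
shaker T [0.4449 0.0722] 
shaker S [0.444  0.0698] 
mill T [ 0.4642 -0.0716] 
mill S [ 0.4657 -0.0749] 
beaker T [0.5765 0.0984] 
beaker S [0.5796 0.0954] 
bowl T [0.6833 0.0725] 
bowl S [0.6838 0.0688] 
turq T [3.678e-01 1.000e-04] 
turq S [ 0.3681 -0.0019] 
long T [ 0.4971 -0.2545] (array([0.082, 0.243, 0.085, 0.243]), 'edge ang deg', array([82.2, 82.6, 82.8, 81.7]))
long S [ 0.4989 -0.2585] (array([0.085, 0.242, 0.085, 0.245]), 'edge ang deg', array([80.3, 82. , 82.4, 82.1]))
short T [0.5552 0.2549] (array([0.087, 0.162, 0.088, 0.162]), 'edge ang deg', array([86.2, 87.2, 85.6, 87. ]))
short S [0.5589 0.2495] (array([0.087, 0.159, 0.086, 0.162]), 'edge ang deg', array([87. , 85.9, 89. , 86.2]))
```

```bash
cat >> h.py <<'E'
def go(x,y,h,yaw):
    "tool-axes turn and then shift to bring the grasp point to x,y,h"
    o=robot.observe(); p=o["tool_pos"]; w=o["tool_rot"][2]; d=np.array([x,y,h+.159])-p
    tx=np.array([np.cos(yaw),np.sin(yaw)]); ty=np.array([np.sin(yaw),-np.cos(yaw)])
    print("t",round(o["time"],2),"grip at",np.round(p-[0,0,.159],4),"rot",np.round(o["tool_rot"],3),"rz",round(w-yaw,3),"dxyz",np.round([d[:2]@tx,d[:2]@ty,-d[2]],4))
E
P=" -m pendant"
python3 -m pendant '[[0,0,0,0,0,0.104],[0,0,0,0,0,0.104],[0,0,0,0,0,0.104],[0,0,0,0,0,0.104],[0.0185,-0.0336,0,0,0,0],[0.0185,-0.0336,0,0,0,0],[0.0185,-0.0336,0,0,0,0],[0.0185,-0.0336,0,0,0,0]]' 0.092 20
python3 -m pendant '[[0.0185,-0.0336,0,0,0,0],[0.0185,-0.0336,0,0,0,0],[0.0185,-0.0336,0,0,0,0],[0.0185,-0.0336,0,0,0,0],[0.0185,-0.0336,0,0,0,0],[0.0185,-0.0336,0,0,0,0],[0.0185,-0.0336,0,0,0,0],[0.0185,-0.0336,0,0,0,0]]'
python3 -m pendant '[[0.0185,-0.0336,0,0,0,0],[0.0185,-0.0336,0,0,0,0],[0,0,0,0,0,0],[0,0,0,0,0,0]]'
python3 - <<'E'
from h import *
go(.465,-.073,.089,-.134)
c=robot.read_camera("wrist"); cv2.imwrite("pics/w1.png",c["image"][:,:,::-1])
print(np.round(c["pose"],3).tolist(),c["fx"])
for n,p in {"mill":(.465,-.073,.115),"tall":(.567,-.085,.11),"small":(.6786,-.0665,.075),"shaker":(.4445,.071,.085)}.items(): print(n,w2pix(c,p))
E
```

```text
time: 0.97
tool_pos: [0.2374, -0.3798, 0.4046]
tool_rot: [-3.141, -0.0, -0.136]
contact_force: [1.0, -0.4, 1.3]
opening: 0.0917
grip_force: 0.0
time: 1.63
tool_pos: [0.4205, -0.133, 0.4049]
tool_rot: [3.141, -0.001, -0.135]
contact_force: [1.1, -0.7, -0.1]
opening: 0.0918
grip_force: 0.0
time: 1.97
tool_pos: [0.4662, -0.0716, 0.4044]
tool_rot: [3.142, 0.0, -0.131]
contact_force: [0.1, 0.1, -0.2]
opening: 0.0925
grip_force: 0.0
t 1.97 grip at [ 0.4662 -0.0716  0.2454] rot [ 3.142  0.    -0.131] rz 0.003 dxyz [-0.001   0.0016  0.1564]
[[-0.13, -0.958, -0.255, 0.536], [-0.991, 0.126, 0.033, -0.081], [0.0, 0.257, -0.966, 0.385], [0.0, 0.0, 0.0, 1.0]] 377.5869682956793
mill [[285.41897963 209.80488341]]
tall [[283.49338278  62.50523345]]
small [[236.70762872 -94.93871488]]
shaker [[119.22521671 245.5584963 ]]
```

View pics/w1.png

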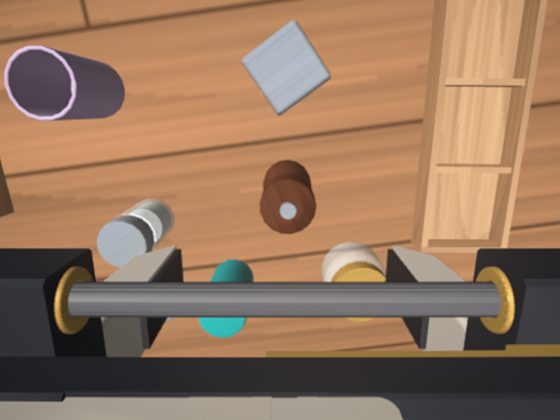

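Wrist picture: mill button at (288,210), tall tin top corners at (295,21), (330,76), (281,114), (242,68), shaker cap at (121,242), beaker rim at (42,83). I use these to refine the positions.

```bash
python3 - <<'E'
from h import *
c=robot.read_camera("wrist")
print("mill",pix2w(c,(288,210.5),.115)); print("shaker",pix2w(c,(121,242),.085)); print("beaker",pix2w(c,(42,83),.09))
q=pix2w(c,[(295,21),(330,76),(281,114),(242,68)],.11); e=np.roll(q,-1,0)-q
print("tall",q.mean(0),np.linalg.norm(e,axis=1),np.degrees(np.arctan2(e[:,1],e[:,0]))%90)
q=pix2w(c,[(424,243),(512,248)],.03);print(q)
q=pix2w(c,[(445,82),(525,82),(437,168),(511,169)],.03);print(q, "dividers")
E
```

```text
mill [[ 0.46352941 -0.07598841  0.115     ]]
shaker [[0.44700485 0.06759692 0.085     ]]
beaker [[0.57859768 0.09346027 0.09      ]]
tall [ 0.56091898 -0.08805476  0.11      ] [0.04239714 0.04227951 0.04058153 0.04662982] [27.45867127 29.3276388  33.46644437 31.66150829]
[[ 0.38985452 -0.20396666  0.03      ]
 [ 0.37270043 -0.29159568  0.03      ]]
[[ 0.54031662 -0.22852455  0.03      ]
 [ 0.53105192 -0.29996002  0.03      ]
 [ 0.4636066  -0.21902807  0.03      ]
 [ 0.45340243 -0.28888244  0.03      ]] dividers
```

```bash

python3 -m pendant '[[-0.0013,0.0026,0.034,0,0,0],[0,0,0.034,0,0,0],[0,0,0.034,0,0,0],[0,0,0.034,0,0,0],[0,0,0.02,0,0,0],[0,0,0,0,0,0],[0,0,0,0,0,0]]'
python3 -m pendant '[[0,0,0,0,0,0],[0,0,0,0,0,0],[0,0,0,0,0,0],[0,0,0,0,0,0],[0,0,0,0,0,0],[0,0,0,0,0,0],[0,0,0,0,0,0],[0,0,0,0,0,0]]' 0.03 20
python3 -c "
from h import *; go(.4975,-.2575,.25,-.137)"
```

```text
time: 2.65
tool_pos: [0.4635, -0.0768, 0.2485]
tool_rot: [-3.141, 0.002, -0.137]
contact_force: [-0.0, 0.3, 0.4]
opening: 0.0916
grip_force: 0.0
time: 3.32
tool_pos: [0.4639, -0.0756, 0.2488]
tool_rot: [3.142, -0.0, -0.135]
contact_force: [0.7, -1.5, -2.1]
opening: 0.0434
grip_force: 20.1
t 3.32 grip at [ 0.4639 -0.0756  0.0898] rot [ 3.142 -0.    -0.135] rz 0.002 dxyz [ 0.0581  0.1756 -0.1602]
```

```bash

python3 -m pendant '[[0,0,-0.02,0,0,0],[0,0,-0.03,0,0,0],[0,0,-0.03,0,0,0],[0.0116,0.0351,-0.02,0,0,0],[0.0116,0.0351,0,0,0,0],[0.0116,0.0351,0,0,0,0],[0.0116,0.0351,0,0,0,0],[0.0116,0.0351,0,0,0,0]]'
python3 -m pendant '[[0,0,0,0,0,0],[0,0,0,0,0,0],[0,0,0,0,0,0]]'
python3 - <<'E'
from h import *; go(.4975,-.2575,.0958,-.137)
c=robot.read_camera("wrist"); cv2.imwrite("pics/w2.png",c["image"][:,:,::-1])
E
```

```text
time: 3.98
tool_pos: [0.4976, -0.2586, 0.3484]
tool_rot: [-3.141, 0.0, -0.135]
contact_force: [0.3, -0.2, -1.8]
opening: 0.0432
grip_force: 20.0
time: 4.23
tool_pos: [0.4974, -0.2567, 0.3478]
tool_rot: [-3.14, 0.002, -0.136]
contact_force: [0.3, 1.0, -1.5]
opening: 0.0434
grip_force: 20.0
t 4.23 grip at [ 0.4974 -0.2567  0.1888] rot [-3.14e+00  2.00e-03 -1.36e-01] rz 0.001 dxyz [0.0002 0.0007 0.093 ]
```

View pics/w2.png

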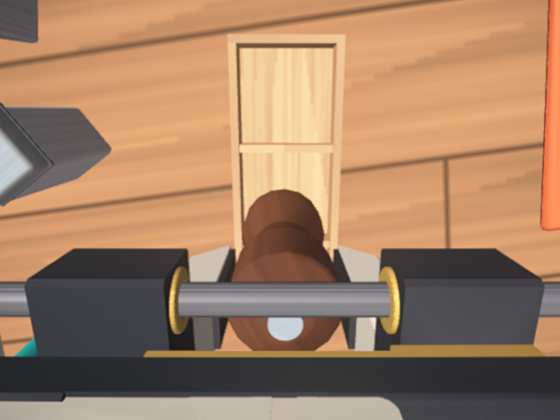

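The wrist picture shows the mill held upright over the middle compartment. The far outer corners are at (229,36) and (344,36), and the far divider runs from (238,148) to (335,148).

```bash
python3 - <<'E'
from h import *
c=robot.read_camera("wrist")
q=pix2w(c,[(229,36),(344,36),(238,148.5),(335,148.5)],.03)[:,:2];print(q)
u=np.array([np.cos(-.135),np.sin(-.135)])
print("ang",np.degrees(np.arctan2(*(q[0]-q[1])))); print(q[:2].mean(0)-.123*u, q[2:].mean(0)-.040*u)
E
```

```text
[[ 0.62398249 -0.23298717]
 [ 0.61273188 -0.31612175]
 [ 0.54270792 -0.22611061]
 [ 0.5325307  -0.30143785]]
ang 7.707025690419116
[ 0.49647632 -0.25799985] [ 0.49798325 -0.25839062]
```

```bash

python3 -m pendant '[[0,0.0007,0.03,0,0,0],[0,0,0.03,0,0,0],[0,0,0.018,0,0,0],[0,0,0.008,0,0,0],[0,0,0.004,0,0,0],[0,0,0.002,0,0,0],[0,0,0,0,0,0],[0,0,0,0,0,0]]'
python3 -c "
from h import *; go(.4973,-.258,.0958,-.137)"
```

```text
time: 5.0
tool_pos: [0.498, -0.2578, 0.2578]
tool_rot: [3.14, -0.002, -0.135]
contact_force: [1.0, -0.4, -0.2]
opening: 0.0435
grip_force: 20.0
t 5.0 grip at [ 0.498  -0.2578  0.0988] rot [ 3.14e+00 -2.00e-03 -1.35e-01] rz 0.002 dxyz [-0.0006  0.0003  0.003 ]
```

```bash

for i in 1 2 3; do python3 -m pendant '[[0,0,0.001,0,0,0],[0,0,0,0,0,0],[0,0,0,0,0,0]]' | egrep "pos|contact"; done
```

```text
tool_pos: [0.4976, -0.2578, 0.256]
contact_force: [-0.2, 0.9, -2.0]
tool_pos: [0.4977, -0.2578, 0.2548]
contact_force: [0.3, 0.2, 0.8]
tool_pos: [0.4979, -0.2578, 0.2547]
contact_force: [-1.0, 0.9, 6.4]
```

```bash

python3 -m pendant '[[0,0,0,0,0,0],[0,0,0,0,0,0],[0,0,0,0,0,0],[0,0,0,0,0,0],[0,0,0,0,0,0],[0,0,-0.01,0,0,0],[0,0,-0.03,0,0,0],[0,0,-0.04,0,0,0]]' 0.092 | tail -2
python3 -m pendant '[[0,0,-0.02,0,0,0],[-0.0106,-0.0352,0,0,0,0],[-0.0106,-0.0352,0,0,0,0],[-0.0106,-0.0352,0,0,0,0],[-0.0106,-0.0352,0,0,0,0],[-0.0106,-0.0352,0,0,0,0],[-0.0106,-0.0352,0,0,0,0],[-0.0106,-0.0352,0,0,0,0]]' | head -2
python3 -m pendant '[[-0.0106,-0.0352,0,0,0,0],[-0.0106,-0.0352,0,0,0,0],[0,0,0,0,0,0],[0,0,0,0,0,0]]' | tail -2
python3 - <<'E'
from h import *; go(.4455,.0695,.060,-.137)
c=robot.read_camera("top"); im=c["image"][:,:,::-1]
cv2.imwrite("pics/t2.png",cv2.resize(im[120:310,150:425],None,fx=2.9,fy=2.9,interpolation=cv2.INTER_CUBIC))
E
```

```text
opening: 0.0904
grip_force: 0.0
time: 7.08
tool_pos: [0.4566, -0.002, 0.3544]
opening: 0.0919
grip_force: 0.0
t 7.42 grip at [0.4453 0.0706 0.1953] rot [ 3.142e+00 -1.000e-03 -1.310e-01] rz 0.006 dxyz [0.0003 0.0011 0.1353]
```

View pics/t2.png

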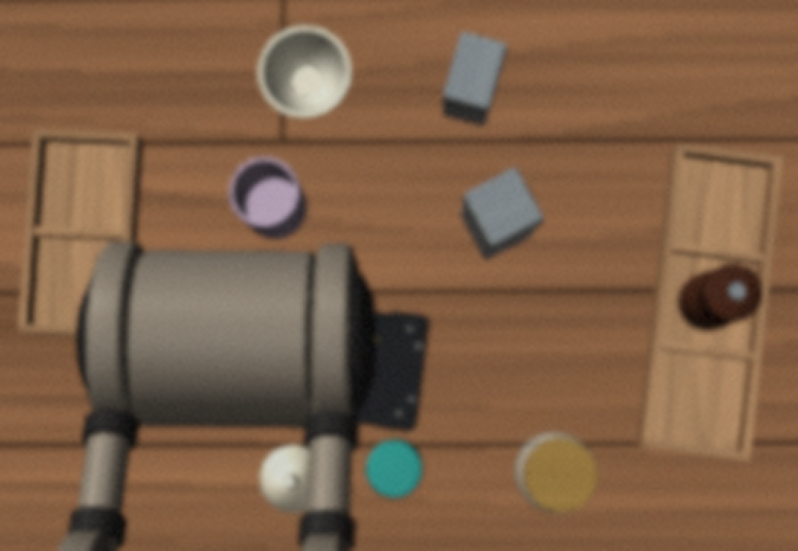

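The top picture shows the mill standing in the middle compartment, with its button at (737,291) and its foot inside the dividers. The shaker is under the gripper.

```bash

python3 -m pendant '[[0,0.001,0.034,0,0,0],[0,0,0.034,0,0,0],[0,0,0.034,0,0,0],[0,0,0.02,0,0,0],[0,0,0.013,0,0,0],[0,0,0,0,0,0],[0,0,0,0,0,0]]'|head -2
python3 -m pendant '[[0,0,0,0,0,0],[0,0,0,0,0,0],[0,0,0,0,0,0],[0,0,0,0,0,0],[0,0,0,0,0,0],[0,0,0,0,0,0],[0,0,0,0,0,0],[0,0,0,0,0,0]]' 0.03 20
python3 -c "
from h import *; go(.418,-.2473,.2,-.137)"
```

```text
time: 8.05
tool_pos: [0.446, 0.0668, 0.2184]
time: 8.72
tool_pos: [0.4456, 0.0681, 0.2186]
tool_rot: [-3.142, -0.0, -0.135]
contact_force: [-0.8, -0.3, -0.6]
opening: 0.0437
grip_force: 20.0
t 8.72 grip at [0.4456 0.0681 0.0596] rot [-3.142 -0.    -0.135] rz 0.002 dxyz [ 0.0157  0.3162 -0.1404]
```

```bash

python3 -m pendant '[[0,0,-0.02,0,0,0],[0,0,-0.04,0,0,0],[0,0,-0.04,0,0,0],[0,0,-0.02,0,0,0],[0.002,0.0395,0,0,0,0],[0.002,0.0395,0,0,0,0],[0.002,0.0395,0,0,0,0],[0.002,0.0395,0,0,0,0]]'|tail -2
python3 -m pendant '[[0.002,0.0395,0,0,0,0],[0.002,0.0395,0,0,0,0],[0.002,0.0395,0,0,0,0],[0.002,0.0395,0,0,0,0],[0,0,0,0,0,0],[0,0,0,0,0,0],[0,0,0,0,0,0]]' |tail -2
python3 -c "
from h import *; go(.418,-.2473,.0656,-.137)"
```

```text
opening: 0.044
grip_force: 20.0
opening: 0.0436
grip_force: 20.0
t 9.97 grip at [ 0.4186 -0.2469  0.1791] rot [-3.141e+00  1.000e-03 -1.360e-01] rz 0.001 dxyz [-0.0005  0.0005  0.1135]
```

```bash

python3 -m pendant '[[0,0,0.03,0,0,0],[0,0,0.035,0,0,0],[0,0,0.027,0,0,0],[0,0,0.012,0,0,0],[0,0,0.005,0,0,0],[0,0,0.002,0,0,0],[0,0,0,0,0,0],[0,0,0,0,0,0]]'|egrep "pos|contact"
for i in 1 2 3; do python3 -m pendant '[[0,0,0.001,0,0,0],[0,0,0,0,0,0],[0,0,0,0,0,0]]' | egrep "pos|contact"; done
```

```text
tool_pos: [0.4194, -0.247, 0.2286]
contact_force: [0.0, -0.2, -0.6]
tool_pos: [0.419, -0.2473, 0.2271]
contact_force: [-1.0, 0.7, -1.3]
tool_pos: [0.4188, -0.2473, 0.2256]
contact_force: [0.0, -0.5, -1.5]
tool_pos: [0.4189, -0.2473, 0.2246]
contact_force: [0.3, -0.1, 0.8]
```

```bash

python3 -m pendant '[[0,0,0.001,0,0,0],[0,0,0,0,0,0],[0,0,0,0,0,0]]' | egrep "pos|contact"
python3 -m pendant '[[0,0,0,0,0,0],[0,0,0,0,0,0],[0,0,0,0,0,0],[0,0,0,0,0,0],[0,0,0,0,0,0],[0,0,-0.01,0,0,0],[0,0,-0.03,0,0,0],[0,0,-0.04,0,0,0]]' 0.092 | tail -2
python3 -m pendant '[[0,0,-0.04,0,0,0],[0,0,-0.02,0,0,0.125],[0.0255,-0.0301,0,0,0,0],[0.0255,-0.0301,0,0,0,0],[0.0255,-0.0301,0,0,0,0],[0.0255,-0.0301,0,0,0,0],[0.0255,-0.0301,0,0,0,0],[0.0255,-0.0301,0,0,0,0]]' | head -2
python3 -m pendant '[[0.0255,-0.0301,0,0,0,0],[0.0255,-0.0301,0,0,0,0],[0,0,0,0,0,0],[0,0,0,0,0,0],[0,0,0,0,0,0]]' | tail -2
python3 - <<'E'
from h import *; go(.6785,-.0665,.060,-.262)
c=robot.read_camera("wrist"); cv2.imwrite("pics/w3.png",c["image"][:,:,::-1])
E
```

```text
tool_pos: [0.4189, -0.2472, 0.2245]
contact_force: [-3.2, 1.8, 10.6]
opening: 0.0903
grip_force: 0.0
time: 12.97
tool_pos: [0.6144, -0.1106, 0.3644]
opening: 0.0921
grip_force: 0.0
t 13.38 grip at [ 0.6776 -0.0671  0.2045] rot [ 3.141e+00  1.000e-03 -2.600e-01] rz 0.002 dxyz [ 0.0007 -0.0008  0.1445]
```

View pics/w3.png

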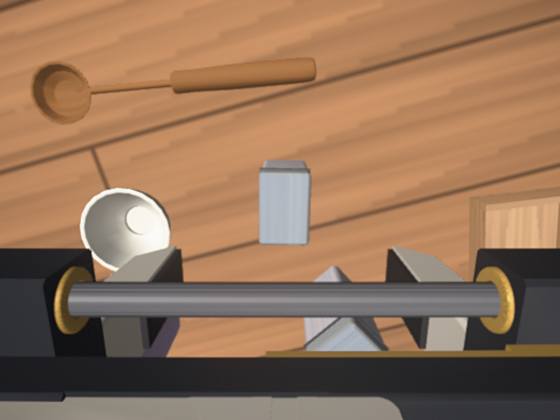

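The small tin's top has corners (259,170), (311,170), (308,244), (259,244), so it is square to the gripper. The bowl at (125,230) is clear of the fingers.

```bash
python3 - <<'E'
from h import *; c=robot.read_camera("wrist")
q=pix2w(c,[(259,170),(311,170),(308,244),(259,244)],.075); e=np.roll(q,-1,0)-q
print(q.mean(0),np.linalg.norm(e,axis=1),np.degrees(np.arctan2(e[:,1],e[:,0]))%90)
go(q.mean(0)[0],q.mean(0)[1],.06,-.262)
E
```

```text
[ 0.67765118 -0.06841718  0.075     ] [0.03730028 0.05625717 0.03702209 0.05624782] [75.07266434 73.81952131 75.06654434 74.10274499]
t 13.48 grip at [ 0.6771 -0.068   0.2052] rot [ 3.141  0.    -0.261] rz 0.001 dxyz [0.0006 0.0003 0.1452]
```

```bash

python3 -m pendant '[[0.0006,0,0.036,0,0,0.005],[0,0,0.036,0,0,0],[0,0,0.036,0,0,0],[0,0,0.022,0,0,0],[0,0,0.014,0,0,0],[0,0,0,0,0,0],[0,0,0,0,0,0]]'|head -2
python3 -m pendant '[[0,0,0,0,0,0],[0,0,0,0,0,0],[0,0,0,0,0,0],[0,0,0,0,0,0],[0,0,0,0,0,0],[0,0,0,0,0,0],[0,0,0,0,0,0],[0,0,0,0,0,0]]' 0.03 25
python3 -m pendant '[[0,0,0,0,0,0]]'|tail -2
python3 -c "
from h import *; go(.5766,-.2688,.2,-.135)"
```

```text
time: 14.07
tool_pos: [0.678, -0.0682, 0.2199]
time: 14.73
tool_pos: [0.6785, -0.0671, 0.2195]
tool_rot: [3.141, 0.0, -0.265]
contact_force: [-0.2, -0.6, -0.0]
opening: 0.0429
grip_force: 0.0
opening: 0.0381
grip_force: 24.9
t 14.82 grip at [ 0.6785 -0.0672  0.0604] rot [ 3.141  0.    -0.265] rz -0.13 dxyz [-0.0739  0.2135 -0.1396]
```

```bash

python3 -m pendant '[[0,0,-0.02,0,0,0],[0,0,-0.04,0,0,0],[0,0,-0.04,0,0,-0.065],[0,0,-0.03,0,0,-0.065],[-0.0123,0.0356,0,0,0,0],[-0.0123,0.0356,0,0,0,0],[-0.0123,0.0356,0,0,0,0],[-0.0123,0.0356,0,0,0,0]]'|tail -2
python3 -m pendant '[[-0.0123,0.0356,0,0,0,0],[-0.0123,0.0356,0,0,0,0],[0,0,0,0,0,0],[0,0,0,0,0,0],[0,0,0,0,0,0]]' |tail -2
python3 - <<'E'
from h import *; go(.5766,-.2688,.0664,-.135)
c=robot.read_camera("wrist"); cv2.imwrite("pics/w4.png",c["image"][:,:,::-1])
E
```

```text
opening: 0.0377
grip_force: 24.9
opening: 0.0376
grip_force: 24.9
t 15.9 grip at [ 0.5766 -0.2688  0.1904] rot [-3.141  0.    -0.136] rz -0.001 dxyz [-0.    -0.     0.124]
```

View pics/w4.png

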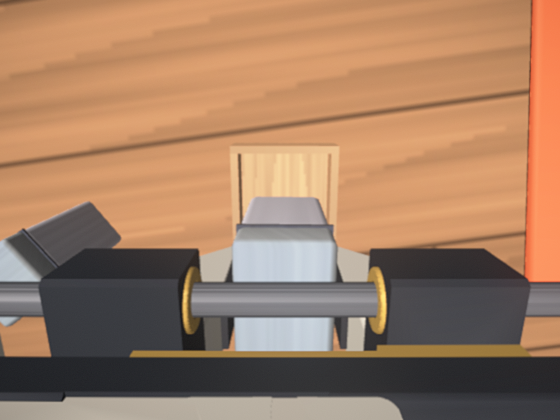

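The tin is centred over the far compartment: the wall spans columns 231–339 and the tin is centred at 285. I lower it now.

```bash

python3 -m pendant '[[0,0,0.03,0,0,0],[0,0,0.04,0,0,0],[0,0,0.032,0,0,0],[0,0,0.012,0,0,0],[0,0,0.005,0,0,0],[0,0,0.002,0,0,0],[0,0,0,0,0,0],[0,0,0,0,0,0]]'|egrep "pos|contact"
for i in 1 2 3; do python3 -m pendant '[[0,0,0.001,0,0,0],[0,0,0,0,0,0],[0,0,0,0,0,0]]' | egrep "pos|contact"; done
```

```text
tool_pos: [0.5774, -0.269, 0.2307]
contact_force: [0.2, 0.8, -0.3]
tool_pos: [0.5767, -0.269, 0.2285]
contact_force: [-0.3, 0.5, -1.4]
tool_pos: [0.5766, -0.2689, 0.2265]
contact_force: [0.3, 0.0, -1.9]
tool_pos: [0.5766, -0.2689, 0.2255]
contact_force: [0.7, 0.6, -0.8]
```

```bash

python3 -m pendant '[[0,0,0.001,0,0,0],[0,0,0,0,0,0],[0,0,0,0,0,0]]' | egrep "pos|contact"
python3 -m pendant '[[0,0,0.0005,0,0,0],[0,0,0,0,0,0],[0,0,0,0,0,0]]' | egrep "pos|contact"
```

```text
tool_pos: [0.5766, -0.2689, 0.2254]
contact_force: [-1.8, 0.7, 4.4]
tool_pos: [0.5766, -0.2689, 0.2254]
contact_force: [-2.4, 1.2, 8.0]
```

```bash

python3 -m pendant '[[0,0,0,0,0,0],[0,0,0,0,0,0],[0,0,0,0,0,0],[0,0,0,0,0,0],[0,0,0,0,0,0],[0,0,0,0,0,0],[0,0,-0.01,0,0,0],[0,0,-0.03,0,0,0]]' 0.092 | tail -2
python3 -m pendant '[[0,0,-0.04,0,0,0],[0,0,-0.04,0,0,-0.109],[0,0,-0.04,0,0,-0.109],[0,0,0,0,0,-0.109],[0,0,0,0,0,-0.109],[0,0,0,0,0,-0.109],[0,0,0,0,0,-0.109],[0.0157,-0.0329,0,0,0,0]]' | head -2
python3 -m pendant '[[0.0157,-0.0329,0,0,0,0],[0.0157,-0.0329,0,0,0,0],[0.0157,-0.0329,0,0,0,0],[0.0157,-0.0329,0,0,0,0],[0,0,0,0,0,0],[0,0,0,0,0,0],[0,0,0,0,0,0]]' | tail -2
python3 - <<'E'
from h import *; go(.563,-.087,.09,.52)
c=robot.read_camera("wrist"); cv2.imwrite("pics/w5.png",c["image"][:,:,::-1])
E
```

```text
opening: 0.087
grip_force: 0.0
time: 19.2
tool_pos: [0.5737, -0.2368, 0.3844]
opening: 0.0919
grip_force: 0.0
t 19.78 grip at [ 0.5633 -0.0873  0.2258] rot [ 3.14  -0.     0.519] rz -0.001 dxyz [-1.000e-04 -4.000e-04  1.358e-01]
```

View pics/w5.png

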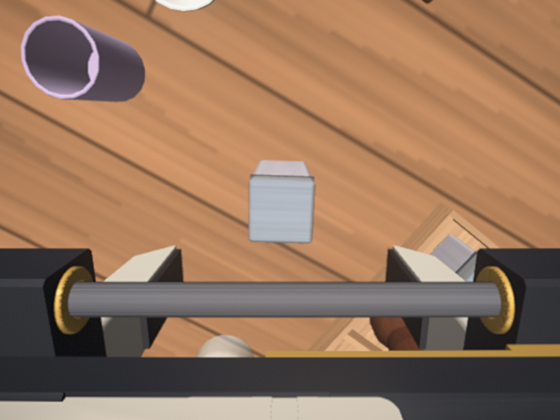

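The tall tin's top has corners (249,177), (314,178), (312,242), (249,241), so it is square to the gripper. The beaker is at (60,58).

```bash
python3 - <<'E'
from h import *; c=robot.read_camera("wrist")
q=pix2w(c,[(249,177),(314,178),(312,242),(249,241)],.11); e=np.roll(q,-1,0)-q
print(q.mean(0),np.linalg.norm(e,axis=1),np.degrees(np.arctan2(e[:,1],e[:,0]))%90)
print("beaker",pix2w(c,(60.5,58),.09))
go(q.mean(0)[0],q.mean(0)[1],.09,.52)
E
```

```text
[ 0.56498022 -0.08623246  0.11      ] [0.04437015 0.04622988 0.04497979 0.04616614] [28.80603112 29.10667559 28.72379283 28.35052568]
beaker [[0.57922678 0.09525259 0.09      ]]
t 19.88 grip at [ 0.5633 -0.0883  0.2253] rot [ 3.141 -0.     0.517] rz -0.003 dxyz [ 0.0024 -0.001   0.1353]
```

```bash

python3 -m pendant '[[0.002,-0.001,0.034,0,0,0.016],[0,0,0.034,0,0,0],[0,0,0.034,0,0,0],[0,0,0.02,0,0,0],[0,0,0.013,0,0,0],[0,0,0,0,0,0],[0,0,0,0,0,0]]'|head -2
python3 -m pendant '[[0,0,0,0,0,0],[0,0,0,0,0,0],[0,0,0,0,0,0],[0,0,0,0,0,0],[0,0,0,0,0,0],[0,0,0,0,0,0],[0,0,0,0,0,0],[0,0,0,0,0,0]]' 0.035 25 | tail -2
python3 -m pendant '[[0,0,0,0,0,0]]'|tail -2
python3 -c "
from h import *; go(.517,.2544,.2,-.06)"
```

```text
time: 20.47
tool_pos: [0.5645, -0.0864, 0.2486]
opening: 0.0457
grip_force: 24.9
opening: 0.0458
grip_force: 24.9
t 21.22 grip at [ 0.5645 -0.0852  0.0901] rot [3.142 0.    0.503] rz 0.563 dxyz [-0.0677 -0.3361 -0.1099]
```

```bash

python3 -m pendant '[[0,0,-0.02,0,0,0],[0,0,-0.04,0,0,0],[0,0,-0.04,0,0,0.1126],[0,0,-0.03,0,0,0.1126],[0,0,0,0,0,0.1126],[0,0,0,0,0,0.1126],[0,0,0,0,0,0.1126],[-0.0075,-0.0373,0,0,0,0]]'|tail -2
python3 -m pendant '[[-0.0075,-0.0373,0,0,0,0],[-0.0075,-0.0373,0,0,0,0],[-0.0075,-0.0373,0,0,0,0],[-0.0075,-0.0373,0,0,0,0],[-0.0075,-0.0373,0,0,0,0],[-0.0075,-0.0373,0,0,0,0],[-0.0075,-0.0373,0,0,0,0],[-0.0075,-0.0373,0,0,0,0]]'|tail -2
python3 -m pendant '[[0,0,0,0,0,0],[0,0,0,0,0,0],[0,0,0,0,0,0]]' |tail -2
python3 - <<'E'
from h import *; go(.517,.2544,.0961,-.06)
c=robot.read_camera("wrist"); cv2.imwrite("pics/w6.png",c["image"][:,:,::-1])
E
```

```text
opening: 0.046
grip_force: 24.9
opening: 0.0461
grip_force: 24.9
opening: 0.046
grip_force: 24.9
t 22.8 grip at [0.5171 0.2538 0.2196] rot [ 3.141e+00  1.000e-03 -5.900e-02] rz 0.001 dxyz [-0.0002 -0.0006  0.1235]
```

View pics/w6.png

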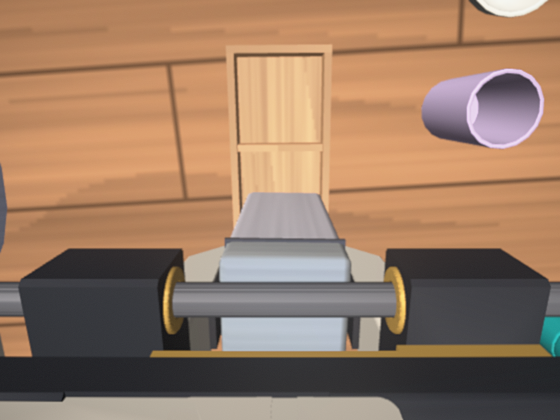

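The far outer corners are at (227,46) and (332,46), the divider runs from (236,147) to (325,147), and the beaker rim is at (505,108).

```bash
python3 - <<'E'
from h import *
c=robot.read_camera("wrist")
q=pix2w(c,[(227,46),(332,46),(236,147.5),(325,147.5)],.03)[:,:2];print(q)
u=np.array([np.cos(-.06),np.sin(-.06)])
print("ang",np.degrees(np.arctan2(*(q[0]-q[1])))); print(q[:2].mean(0)-.083*u, q[2:].mean(0))
print("beaker",pix2w(c,(505,108.5),.09))
m=(q[:2].mean(0)-.083*u+q[2:].mean(0))/2-.04*u; go(*m,.0961,-.06)
E
```

```text
[[0.64036386 0.29107097]
 [0.63523586 0.20622255]
 [0.55874391 0.29130566]
 [0.55409623 0.21458677]]
ang 3.458591846989581
[0.55494922 0.25362377] [0.55642007 0.25294621]
beaker [[0.57947278 0.09560162 0.09      ]]
t 22.9 grip at [0.5176 0.2528 0.2198] rot [ 3.141  0.    -0.062] rz -0.002 dxyz [-0.002  -0.0028  0.1237]
```

```bash

python3 -m pendant '[[-0.0015,-0.002,0.03,0,0,0],[0,0,0.04,0,0,0],[0,0,0.032,0,0,0],[0,0,0.012,0,0,0],[0,0,0.006,0,0,0],[0,0,0.002,0,0,0],[0,0,0,0,0,0],[0,0,0,0,0,0]]'|egrep "pos|contact"
for i in 1 2 ; do python3 -m pendant '[[0,0,0.001,0,0,0],[0,0,0,0,0,0],[0,0,0,0,0,0]]' | egrep "pos|contact"; done
```

```text
tool_pos: [0.5166, 0.2557, 0.2584]
contact_force: [0.0, 0.4, -1.2]
tool_pos: [0.516, 0.2561, 0.2567]
contact_force: [1.2, 1.1, -1.4]
tool_pos: [0.5159, 0.256, 0.2551]
contact_force: [0.7, 0.3, -0.9]
```

```bash

python3 -m pendant '[[0,0,0.001,0,0,0],[0,0,0,0,0,0],[0,0,0,0,0,0]]' | egrep "pos|contact"
python3 -m pendant '[[0,0,0.0005,0,0,0],[0,0,0,0,0,0],[0,0,0,0,0,0]]' | egrep "pos|contact"
```

```text
tool_pos: [0.5159, 0.2562, 0.255]
contact_force: [-2.4, 0.3, 6.5]
tool_pos: [0.5159, 0.2562, 0.2549]
contact_force: [-2.3, -0.0, 7.9]
```

```bash

python3 -m pendant '[[0,0,0,0,0,0],[0,0,0,0,0,0],[0,0,0,0,0,0],[0,0,0,0,0,0],[0,0,0,0,0,0],[0,0,-0.01,0,0,0],[0,0,-0.03,0,0,0],[0,0,-0.04,0,0,0]]' 0.092 | tail -2
python3 -m pendant '[[0,0,-0.04,0,0,0],[0.0145,0.0313,-0.005,0,0,0],[0.0145,0.0313,0,0,0,0],[0.0145,0.0313,0,0,0,0],[0.0145,0.0313,0,0,0,0],[0.0145,0.0313,0,0,0,0],[0,0,0,0,0,0],[0,0,0,0,0,0]]' | tail -2
python3 -c "
from h import *; go(.579,.0955,.065,-.06)"
```

```text
opening: 0.091
grip_force: 0.0
opening: 0.0919
grip_force: 0.0
t 25.9 grip at [0.5793 0.0937 0.22  ] rot [-3.142 -0.    -0.064] rz -0.004 dxyz [-0.0004 -0.0018  0.155 ]
```

```bash

python3 -m pendant '[[0,-0.0015,0.036,0,0,0],[0,0,0.036,0,0,0],[0,0,0.036,0,0,0],[0,0,0.03,0,0,0],[0,0,0.017,0,0,0],[0,0,0,0,0,0],[0,0,0,0,0,0]]'|head -2
python3 -m pendant '[[0,0,0,0,0,0],[0,0,0,0,0,0],[0,0,0,0,0,0],[0,0,0,0,0,0],[0,0,0,0,0,0],[0,0,0,0,0,0],[0,0,0,0,0,0],[0,0,0,0,0,0]]' 0.045 10 
python3 -c "
from h import *; go(.596,.2507,.2,-.06)"
```

```text
time: 26.48
tool_pos: [0.5787, 0.098, 0.2235]
time: 27.15
tool_pos: [0.5791, 0.0968, 0.2238]
tool_rot: [3.142, -0.0, -0.06]
contact_force: [-0.9, 0.3, 2.5]
opening: 0.0538
grip_force: 10.0
t 27.15 grip at [0.5791 0.0968 0.0648] rot [ 3.142 -0.    -0.06 ] rz -0.0 dxyz [ 0.0077 -0.1546 -0.1352]
```

```bash

python3 -m pendant '[[0,0,-0.015,0,0,0],[0,0,-0.03,0,0,0],[0,0,-0.04,0,0,0],[0,0,-0.035,0,0,0],[0.0019,-0.0386,0,0,0,0],[0.0019,-0.0386,0,0,0,0],[0.0019,-0.0386,0,0,0,0],[0.0019,-0.0386,0,0,0,0]]'|tail -2
python3 -m pendant '[[0,0,0,0,0,0],[0,0,0,0,0,0],[0,0,0,0,0,0]]' |tail -2
python3 - <<'E'
from h import *; go(.596,.2507,.0708,-.06)
c=robot.read_camera("wrist"); cv2.imwrite("pics/w7.png",c["image"][:,:,::-1])
E
```

```text
opening: 0.0542
grip_force: 10.0
opening: 0.054
grip_force: 10.0
t 28.07 grip at [0.5956 0.2504 0.1839] rot [ 3.141e+00  1.000e-03 -6.000e-02] rz 0.0 dxyz [ 0.0003 -0.0003  0.1131]
```

View pics/w7.png

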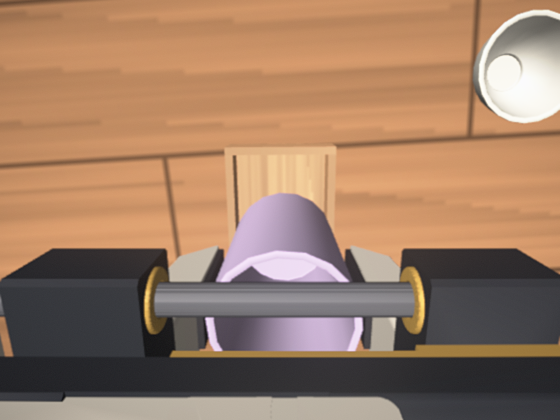

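The beaker is centred at column 285 and the compartment at 280, about 2 mm off. I shift it slightly and lower.

```bash

python3 -m pendant '[[0,-0.002,0.03,0,0,0],[0,0,0.035,0,0,0],[0,0,0.028,0,0,0],[0,0,0.011,0,0,0],[0,0,0.005,0,0,0],[0,0,0.002,0,0,0],[0,0,0,0,0,0],[0,0,0,0,0,0]]'|egrep "pos|contact"
for i in 1 2 ; do python3 -m pendant '[[0,0,0.001,0,0,0],[0,0,0,0,0,0],[0,0,0,0,0,0]]' | egrep "pos|contact"; done
```

```text
tool_pos: [0.5966, 0.2525, 0.2345]
contact_force: [-0.2, -0.1, -0.6]
tool_pos: [0.5961, 0.2527, 0.2323]
contact_force: [0.7, -0.4, -0.6]
tool_pos: [0.5959, 0.2526, 0.2305]
contact_force: [-0.1, 0.6, -0.7]
```

```bash

for i in 1 2 ; do python3 -m pendant '[[0,0,0.001,0,0,0],[0,0,0,0,0,0],[0,0,0,0,0,0]]' | egrep "pos|contact"; done
```

```text
tool_pos: [0.596, 0.2527, 0.2298]
contact_force: [-0.0, 0.1, 1.6]
tool_pos: [0.596, 0.2527, 0.2297]
contact_force: [-3.3, -0.1, 7.3]
```

```bash

python3 -m pendant '[[0,0,0,0,0,0],[0,0,0,0,0,0],[0,0,0,0,0,0],[0,0,0,0,0,0],[0,0,0,0,0,0],[0,0,-0.01,0,0,0],[0,0,-0.03,0,0,0],[0,0,-0.04,0,0,0]]' 0.092 | tail -2
python3 -m pendant '[[0,0,-0.04,0,0,0],[0,0,-0.04,0,0,0],[-0.03,0,-0.02,0,0,0],[-0.04,0,0,0,0,0],[-0.04,0,0,0,0,0],[-0.03,0,0,0,0,0],[0,0,0,0,0,0],[0,0,0,0,0,0]]'
python3 - <<'E'
from h import *
a=robot.read_camera("scene")["image"][:,:,::-1]; b=robot.read_camera("top")["image"][:,:,::-1]
s=cv2.resize(a[130:310,115:420],(784,463)); cv2.imwrite("pics/f1.png",s)
E
```

```text
opening: 0.0918
grip_force: 0.0
time: 31.12
tool_pos: [0.455, 0.2612, 0.41]
tool_rot: [-3.141, -0.002, -0.059]
contact_force: [1.1, 0.5, 0.8]
opening: 0.0916
grip_force: 0.0
```

View pics/f1.png

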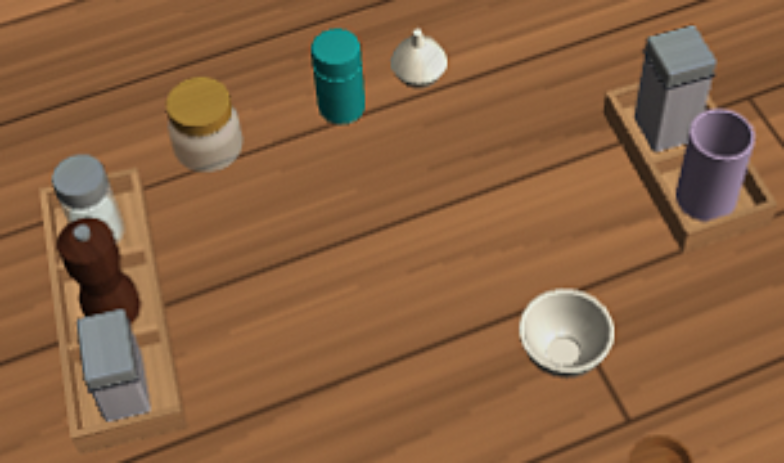

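All five pieces stand upright in the right compartments: shaker (85,200), mill (95,270), small tin (115,365), tall tin (678,90), beaker (715,165). The bowl (567,332) and the turquoise decoy (338,75) have not moved.

```bash
python3 -c "
from cell import robot; print(robot.hand_in())"
```

```text
the job is handed in; nothing more can be done
None
```

Both caddies are made up as asked and the job is handed in at about 31 s; in the last picture all five pieces stood upright in their compartments and the bowl was untouched.

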